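# Open the sash of a weighing enclosure to its height clip

## Task

Push the sloping window of the weighing enclosure up with the fingertips, from beneath the lip along its lower edge, until the lip is level with the point of the black clip on the side post, and leave the window standing there. Do not pinch the lip; do not shift the clip, and leave the weight, the jar and the dish where they stand.

Things in the scene. Friction and masses are not known exactly. Their poses are not given: they have to be found in the camera images.
- hood: Clear-walled white-framed weighing enclosure, 360 mm wide, 410 tall, fixed. Origin: middle of the front foot at bench height; x into it, y left, z up. Its window plane passes through the origin's y line and leans back 40 deg: up the slope is (sin40, 0, cos40), out of the window (-cos40, 0, sin40). Below the lip the front is open: 20 mm past the pane is free. Floor 30 mm high; posts at y +-158 mm.
- sash (a joint): How far the window has slid up its slope, in m: 0 lowest, 0.19 top stop. A counterweight balances it; about 4 N of friction along the slope (and light damping, 10 N s/m) must be overcome, and it stays where it is left. Of its lip, sash_c2 is the lower half (5 mm thick, the underside that is pushed) and sash_c3 the upper half; pressing both at once is a pinch.
- lip_mid (a point): Middle of the window's dark metal lip: a flat strip 260 mm long, 10 mm thick, standing square out of the pane along its lower edge. Axes: z up the slope, y left along the lip, x into the enclosure. From this point it reaches 14.5 mm outwards, 17.5 mm inwards to the pane, 5 mm up, and 5 mm down to its underside. Rides with the window; about 115 mm over the bench at sash = 0.
- clip_point (a point): Tip of the pointer of the black clip, a 34 x 28 mm block 12 mm thick on the front of the post at the robot's right, pointing left at the end of the lip; it marks the height wanted. Axes as lip_mid: z up the slope. Held on the post by friction (15 N). The window is right when lip_mid and this point lie equally far up the slope.
- weight: Bystander: loose steel weight, 64 mm across, 64 mm tall with a small knob. Origin under its centre.
- jar: Bystander: loose white plastic jar, 48 mm across, 65 mm tall. Origin under its centre.
- dish: Bystander: loose white ceramic dish, 72 mm across, 30 mm tall. Origin under its centre.

How it is judged:
On the way, in this order (a step that is already met when the one before it is completed fails the run):
1. the fingers push at the lip while the window is still more than 20 mm short of the clip (contact force between the fingers and sash_c2 above 1 N and z of lip_mid in the frame of clip_point below -0.02 m), for 0.1 s.
2. the lip is level with the clip's point (z of lip_mid in the frame of clip_point between -0.01 and 0.01 m), for 0.2 s.
At the end, for the whole second after the job is handed in: The window stands still with the middle of its lip within 10 mm, along the slope, of the clip's point; the clip has moved less than 5 mm and the weight, jar and dish less than 20 mm (all of step 2 and velocity of joint sash between -0.005 and 0.005 m/s and distance of clip_point from where it was at the start of the episode below 0.005 m and distance of each of weight, jar, dish from where it was at the start of the episode below 0.02 m); the robot touches nothing.
It fails at once if the lip is pinched (pressed from below and above at once) (contact force between the fingers and sash_c2 above 1.5 N and contact force between the fingers and sash_c3 above 1.5 N).
It fails at once if the clip is shifted by more than 5 mm (distance of clip_point from where it was at the start of the episode above 0.005 m).
It fails at once if the weight, jar or dish is shifted or lifted by more than 20 mm (distance of any of weight, jar, dish from where it was at the start of the episode above 0.02 m).
It also fails if it takes over 34 s, if anything falls off the work surface, if the arm or the gripper's body presses on something with over 40 N, if the wrist force passes 120 N, or if a joint passes its speed limit or range.

## Robot

A 6-joint arm with a two-finger parallel gripper is mounted at the origin on the work surface. World frame = base frame: x ahead of the robot, y to its left, z up, the work surface at z = 0. Lengths are in m, angles in rad, forces in N, time in s.
With the tool pointing down it reaches from about 0.275 to 0.725 m from the base axis. Payload 5.6 kg.
Tool frame: the origin (TCP) lies midway between the tips of the shut fingers; the grasp point (between the pads) lies 19 mm behind it; z points along the fingers, y is the direction in which the jaws open and shut (so a half turn about z gives the same grasp; the last joint's range is limited). The gripper opens to 85 mm and grips with 20 to 120 N. Pads are 22 mm wide; open, the fingers measure 114 mm over their backs; the gripper's body (76 mm by 85 mm) begins 54 mm behind the grasp point. The pads swing forward as they close: fully open they stand 13 mm farther back than shut.
Start: joints at [-1, 0.255, 0.108, 0, -1.424, -0.285], TCP at [0.155, -0.528, 0.231] pointing down, gripper open.
Joint ranges: [-2.95, 2.95], [-1.21, 1.97], [-1.09, 1.5], [-2.87, 1.71], [-2.94, -0.07], [-3.05, 3.05]. Speed limits (rad/s): [2.57, 2.57, 3.14, 3.14, 3.14, 3.14].

## Interface

Orientations are given as a rotation vector (axis times angle).
In Python, from rig import bot, optics gives the robot as it stands.
- The arm moves only by the tool servo_tool, never from a script. Its argument "series" is a list that holds one entry, the list of rows, each a list of 7 numbers: the shift along the tool's x, y, z in m, then the turn, a rotation vector about the tool's x, y, z in rad, then the finger opening in m, from 0 to 0.0854. A call has 1 to 12 rows; each row is the pose to reach, as a shift and turn from the pose measured when the call began, along the tool's axes at that moment; what a row does not reach only later rows make up. A row lasts 1/10 s, in which the tool goes at most 50 mm and 8.59 degrees, less where a joint would pass 70% of its speed; a pose out of reach is approached as far as the arm can. A call with a gripper value outside its range is refused whole. The fingers move at their own pace and stop on an object; "newtons" is the grip in N (left out, the last holds). Time passes only in rows, so rows that repeat a pose let the fingers close. It gives the time, the measured TCP pose, the force and the opening at its end, in the units of the state.
- bot.sense(): the state, without advancing time (a new reading comes with each control period).
- optics.camera(name): name is "scene" or "top" or "wrist"; returns the picture (420x560x3 uint8, red, green, blue); there is no depth.
- optics.camera_params(name): a dict with "fov_y" (degrees; the focal length in pixels is half the picture's height over the tangent of half this angle, whatever the lens; pixels are square), "cx", "cy" (the principal point, pixels), "extrinsics" (4x4, takes a point from world to camera coordinates). Camera axes: x right, y up, looking along -z (the intrinsics and any distortion apply to the point x, -y, -z); pixel columns grow to the right and rows downward; lengths in m; the calibration is good to about 2 mm. A picture is of the moment at which its call begins: read the wrist's pose just before it. camera_params takes no time and is no camera call; for the wrist camera it gives the pose at the moment of the call.
- bot.job_done(): hands the job in, once; it reports no verdict.
The state is a dict: "clock": time; "joint_positions": joint angles; "qvel": joint speeds; "joint_efforts": joint torques, N m; "tcp_pos": TCP position; "eef_rot": TCP orientation; "wrist_force": force on the tool from outside, world axes, zero at the start; "torque": the same for the moment, N m; "opening": opening from 0.0 (shut) to 1.0 (fully open).
Only numpy, scipy, OpenCV 4.12 (cv2) and the standard library are available. Lean on these libraries where they do the work, as an engineer would, in place of code of your own. Each camera call takes 0.05 s, during which the arm holds its last target. There are 200 camera calls.

## Working session

There is one attempt and no reset: what is moved stays moved. The work goes in short steps, Python scripts to look and compute and a tool call to move; the robot and the scene stay as the last step left them, time stands still between calls to the robot, and variables do not carry over. Pictures are saved under pics/ and viewed, about 8 in all and at most 12, crops included, and the job is handed in when it is done.

Besides the shell and the picture viewer there is one more tool, called after "Call:" by a JSON object that holds its "api" and its "payload". servo_tool: Moves the arm, as the interface text tells. Its arguments: {"type":"object","properties":{"series":{"type":"array","items":{"type":"array","items":{"type":"array","items":{"type":"number"}}}},"newtons":{"type":"number"}},"required":["series"]}

```bash
mkdir -p pics; ls; python3 - <<'E'
from rig import bot, optics
import cv2, numpy as np
s=bot.sense(); print(s['clock'],s['tcp_pos'],s['eef_rot'])
for n in("scene","top"):
    p=optics.camera_params(n); print(n,p)
    cv2.imwrite(f"pics/{n}0.png",optics.camera(n)[:,:,::-1])
E
```

```text
pics
0.0 [ 0.15496732 -0.52717921  0.23036685] [ 4.47224200e-01 -3.10921605e+00 -3.06134071e-03]
scene {'fov_y': 47.55628709579959, 'cx': 275.1003300377101, 'cy': 201.10948140840478, 'extrinsics': array([[-0.51869024,  0.85478245,  0.01753283,  0.14875176],
       [-0.63981185, -0.40168318,  0.65520334,  0.2600142 ],
       [ 0.56709896,  0.32862987,  0.75524908, -1.347203  ],
       [ 0.        ,  0.        ,  0.        ,  1.        ]])}
top {'fov_y': 50.055386116817594, 'cx': 280.9705477338135, 'cy': 211.98392310742108, 'extrinsics': array([[-0.01852536, -0.9998109 , -0.00591469,  0.10314814],
       [ 0.98105184, -0.01931823,  0.1927799 , -0.48957005],
       [-0.1928577 , -0.0022313 ,  0.9812242 , -1.00406664],
       [ 0.        ,  0.        ,  0.        ,  1.        ]])}
```

View pics/scene0.png

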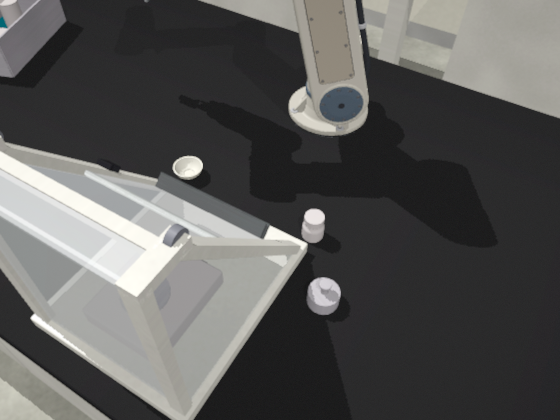

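View pics/top0.png

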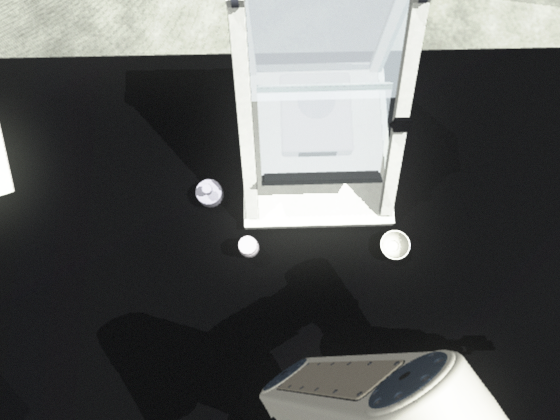

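The scene view looks back at the robot: clip about (107,167), lip edge (160,180)-(265,232). In the top view the lip is at (262-382,180), the clip at (400,125), and the front foot runs (244,228)-(395,223). The dish (395,245) and jar (249,246) stand in front of the corners, with the weight at (209,193).

```bash
python3 - <<'E'
import cv2
a=cv2.imread("pics/top0.png")[100:260,230:430]; cv2.imwrite("pics/t1.png",cv2.resize(a,None,fx=3.75,fy=3.75,interpolation=cv2.INTER_CUBIC))
a=cv2.imread("pics/scene0.png")[130:270,80:320]; cv2.imwrite("pics/s1.png",cv2.resize(a,None,fx=3.3,fy=3.3,interpolation=cv2.INTER_CUBIC))
E
cat > h.py <<'E'
import numpy as np
from rig import bot, optics
from scipy.spatial.transform import Rotation as R
def ray(n,u,v):
    p=optics.camera_params(n); E=p['extrinsics']; f=210/np.tan(np.radians(p['fov_y']/2))
    d=E[:3,:3].T@np.array([(u-p['cx'])/f,-(v-p['cy'])/f,-1]); return -E[:3,:3].T@E[:3,3], d/np.linalg.norm(d)
def onplane(n,u,v,n0,p0):
    o,d=ray(n,u,v); return o+d*(np.dot(n0,np.array(p0)-o)/np.dot(n0,d))
def onz(n,u,v,z): return onplane(n,u,v,np.array([0,0,1.]),[0,0,z])
def tri(a,b):
    (o1,d1),(o2,d2)=ray(*a),ray(*b)
    t=np.linalg.lstsq(np.c_[d1,-d2],o2-o1,rcond=None)[0]; p,q=o1+t[0]*d1,o2+t[1]*d2
    return (p+q)/2,np.linalg.norm(p-q)
def proj(n,P):
    p=optics.camera_params(n);E=p['extrinsics'];f=210/np.tan(np.radians(p['fov_y']/2));c=E[:3,:3]@P+E[:3,3]
    return p['cx']-f*c[0]/c[2],p['cy']+f*c[1]/c[2]
E
```

```text
(no output)
```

View pics/t1.png

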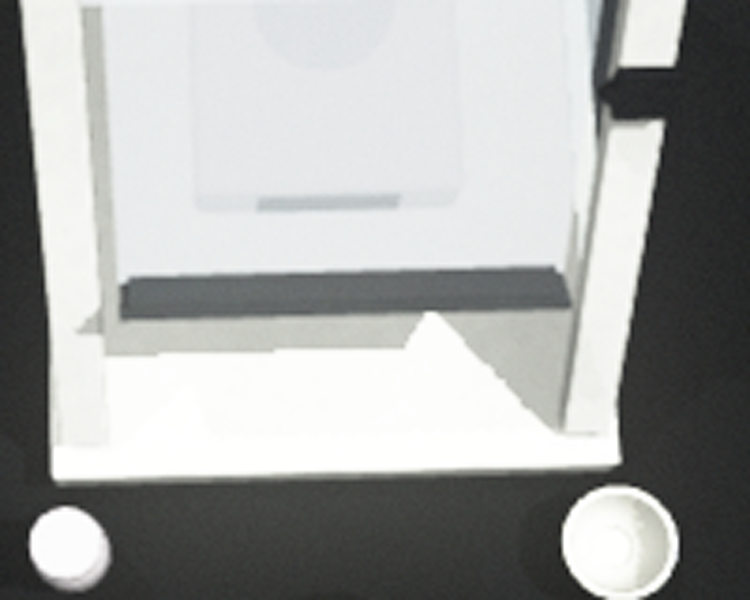

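View pics/s1.png

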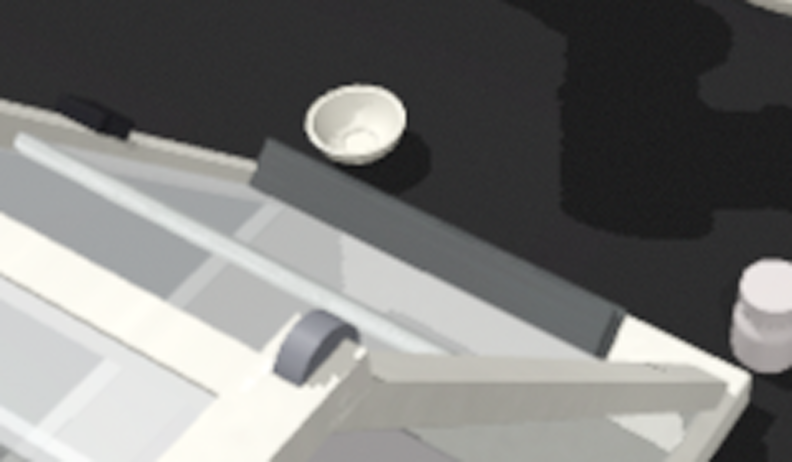

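```bash
python3 - <<'E'
from h import *
np.set_printoptions(precision=4,suppress=True)
T=lambda x,y:("top",230+x/3.75,100+y/3.75); S=lambda x,y:("scene",80+x/3.3,130+y/3.3)
L=onz(*T(55,480),0.);Rr=onz(*T(620,466),0.); L3=onz(*T(52,478),0.03);R3=onz(*T(620,460),.03)
print(L,Rr,np.linalg.norm(L-Rr),L3,R3,np.linalg.norm(L3-R3))
print("scene foot corner left z=.03",onz(*S(748,377),.03))
cl=tri(T(597,92),S(133,125)); print("clip",cl)
for n,t,s in [("Rout",(572,303),(268,138)),("Lout",(120,318),(628,312)),("Rout2",(570,290),(268,138)),("Lout2",(122,303),(628,312)),("Rin",(558,266),(250,183)),("Lin",(122,285),(605,355))]: print(n,tri(T(*t),S(*s)))
yaw=np.arctan2((L3-R3)[0]*-1,(L3-R3)[1]); o=(L3+R3)/2; o[2]=0; print("yaw",yaw,o)
Rz=R.from_euler('z',yaw).as_matrix(); a=np.radians(40)
up=Rz@[np.sin(a),0,np.cos(a)]; out=Rz@[-np.cos(a),0,np.sin(a)]
print("clip up/out",(cl[0]-o)@up,(cl[0]-o)@out,(cl[0]-o)@Rz[:,1])
print("dish",onz("top",395,245,.03),"jar",onz("top",249,246,.06))
E
```

```text
[0.4629 0.1829 0.    ] [ 0.465  -0.1835  0.    ] 0.366390868804353 [0.4594 0.1822 0.03  ] [ 0.4639 -0.1761  0.03  ] 0.35838549307746004
scene foot corner left z=.03 [0.4632 0.184  0.03  ]
clip (array([ 0.6281, -0.1248,  0.2317]), np.float64(0.002557471504264564))
Rout (array([ 0.5365, -0.1254,  0.1421]), np.float64(0.0017366321975824531))
Lout (array([0.5334, 0.1346, 0.1396]), np.float64(0.002768361125685287))
Rout2 (array([ 0.5415, -0.1218,  0.149 ]), np.float64(0.004846110067083133))
Lout2 (array([0.5392, 0.1353, 0.1469]), np.float64(0.007681075096601427))
Rin (array([ 0.5627, -0.1216,  0.1273]), np.float64(0.0028544608236974324))
Lin (array([0.557 , 0.1339, 0.1253]), np.float64(0.0029060150626551854))
yaw 0.012590170019486643 [0.4617 0.0031 0.    ]
clip up/out 0.28347219061122225 0.022707597386226033 -0.1299198146618175
dish [ 0.4109 -0.1718  0.03  ] jar [0.4115 0.1681 0.06  ]
```

```bash
cat >> h.py <<'E'
np.set_printoptions(precision=4,suppress=True)
o=np.array([.4617,.0031,0.]); yaw=.0126; Rz=R.from_euler('z',yaw).as_matrix(); a=np.radians(40)
up=Rz@[np.sin(a),0,np.cos(a)]; out=Rz@[-np.cos(a),0,np.sin(a)]; yy=Rz[:,1]
def P(u,w,y=0): return o+u*up+w*out+y*yy
def goal(p,Rg):
    s=bot.sense(); R0=R.from_rotvec(s['eef_rot']); return R0.inv().apply(p-s['tcp_pos']),(R0.inv()*R.from_matrix(Rg)).as_rotvec()
def where():
    s=bot.sense(); r=s['tcp_pos']-o; print(s['clock'],"up %.4f out %.4f y %.4f"%(r@up,r@out,r@yy),s['wrist_force'],s['joint_positions'],s['opening'])
    print(R.from_rotvec(s['eef_rot']).as_matrix())
def Rg(sg): return np.c_[sg*up,np.cross(-out,sg*up),-out]
E
python3 - <<'E'
from h import *
where()
for sg in(1,-1):
    print(sg,P(.17,.17),goal(P(.17,.17),Rg(sg)))
    for y in (yy,): 
        pass
E
```

```text
0.1 up -0.0249 out 0.3882 y -0.5265 [-0.1808 -0.1932 -0.1679] [-1.0004  0.2557  0.1072 -0.0004 -1.4239 -0.2846] 1.0004099053133682
[[-0.9595 -0.2818 -0.0005]
 [-0.2818  0.9595  0.0016]
 [ 0.0001  0.0017 -1.    ]]
1 [0.4407 0.0028 0.2395] (array([-0.4236,  0.4281, -0.0083]), array([ 1.2217,  0.17  , -2.619 ]))
-1 [0.4407 0.0028 0.2395] (array([-0.4236,  0.4281, -0.0083]), array([ 0.1207, -0.8674,  0.2548]))
```

Call:
{"api": "servo_tool", "payload": {"series": [[[-0.035,0.035,-0.01,0.01,-0.07,0.02,0],[-0.07,0.07,-0.02,0.02,-0.14,0.04,0],[-0.105,0.105,-0.03,0.03,-0.21,0.06,0],[-0.14,0.14,-0.03,0.04,-0.28,0.08,0],[-0.175,0.175,-0.03,0.05,-0.35,0.1,0],[-0.21,0.21,-0.03,0.06,-0.43,0.12,0],[-0.245,0.25,-0.03,0.07,-0.5,0.15,0],[-0.28,0.285,-0.03,0.08,-0.58,0.17,0],[-0.315,0.32,-0.03,0.09,-0.65,0.19,0],[-0.35,0.355,-0.02,0.1,-0.72,0.21,0],[-0.385,0.39,-0.01,0.11,-0.8,0.23,0],[-0.4236,0.4281,-0.0083,0.1207,-0.8674,0.2548,0]]], "newtons": 20}}

```text
clock: 1.3
tcp_pos: [0.3798, -0.131, 0.2518]
eef_rot: [-0.017, 2.374, -0.05]
wrist_force: [-0.1, -2.3, 1.1]
opening: -0.0
```

```bash
python3 - <<'E'
from h import *
import cv2
where()
print(goal(P(.11,.10),Rg(-1)),goal(P(.17,.17),Rg(-1)))
cv2.imwrite("pics/w1.png",optics.camera("wrist")[:,:,::-1])
E
```

```text
1.3 up 0.1391 out 0.2259 y -0.1331 [-0.059  -2.2826  1.1009] [ 0.2225 -0.6158 -0.8989  0.3502 -0.5656 -2.0047] -0.00030370873564768174
[[-0.7198  0.0021  0.6941]
 [-0.0274  0.9991 -0.0315]
 [-0.6936 -0.0417 -0.7192]]
(array([0.0132, 0.1384, 0.1228]), array([-0.0392, -0.1056,  0.0204])) (array([-0.039 ,  0.1344,  0.0469]), array([-0.0392, -0.1056,  0.0204]))
```

View pics/w1.png

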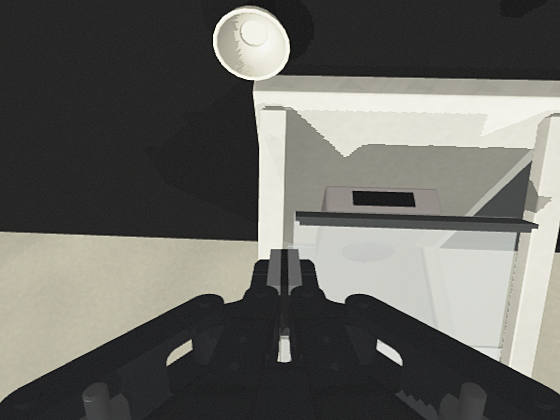

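The wrist view is inverted: lip from (297,217) to (535,226), dish at (250,43), fingers at (285,270). The tool is not centred yet, so I'll centre it in front of the window first.

Call:
{"api": "servo_tool", "payload": {"series": [[[-0.01,0.045,0.01,-0.01,-0.03,0.005,0],[-0.015,0.09,0.03,-0.02,-0.06,0.01,0],[-0.01,0.135,0.05,-0.039,-0.1056,0.0204,0],[0.0,0.1384,0.08,-0.0392,-0.1056,0.0204,0],[0.0132,0.1384,0.115,-0.0392,-0.1056,0.0204,0],[0.0132,0.1384,0.1228,-0.0392,-0.1056,0.0204,0],[0.0132,0.1384,0.1228,-0.0392,-0.1056,0.0204,0],[0.0132,0.1384,0.1228,-0.0392,-0.1056,0.0204,0],[0.0132,0.1384,0.1228,-0.0392,-0.1056,0.0204,0],[0.0132,0.1384,0.1228,-0.0392,-0.1056,0.0204,0]]]}}

```text
clock: 2.35
tcp_pos: [0.4708, -0.0154, 0.2269]
eef_rot: [-0.017, 2.334, 0.025]
wrist_force: [1.0, 0.7, 0.0]
opening: 0.0
```

```bash
python3 - <<'E'
from h import *
import cv2
where()
print(goal(P(.115,.008),Rg(-1)),goal(P(.11,.10),Rg(-1)))
cv2.imwrite("pics/w2.png",optics.camera("wrist")[:,:,::-1])
E
```

```text
2.35 up 0.1795 out 0.1390 y -0.0186 [0.9746 0.7334 0.0463] [ 0.2256 -0.387  -1.0878  1.0997 -0.1563 -2.8181] 6.036609457597949e-05
[[-0.6911 -0.0199  0.7225]
 [-0.0042  0.9997  0.0235]
 [-0.7227  0.0132 -0.691 ]]
(array([0.056 , 0.0164, 0.1352]), array([ 0.0143, -0.0648, -0.005 ])) (array([0.0669, 0.0176, 0.0437]), array([ 0.0143, -0.0648, -0.005 ]))
```

View pics/w2.png

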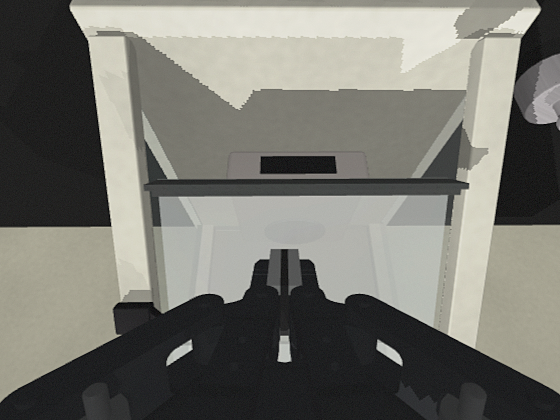

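The arm sits at its limits here (j3 -1.088, j5 -0.156, j6 -2.82), so a 40° tool pitch is not reachable. I'll tilt the tool steeper. The fingers' upper side will then push the lower outer edge of the lip, still moving along the slope.

```bash
cat >> h.py <<'E'
def Rp(deg):
    t=np.radians(deg); z=Rz@[np.cos(t),0,-np.sin(t)]; x=-(Rz@[np.sin(t),0,np.cos(t)]); return np.c_[x,np.cross(z,x),z]
E
python3 - <<'E'
from h import *
for d in (60,65): print(d,goal(P(.16,.13),Rp(d)),goal(P(.11,.09),Rp(d)))
E
```

```text
60 (array([0.019 , 0.0181, 0.0106]), array([ 0.0154,  0.2844, -0.0023])) (array([0.0663, 0.0172, 0.0538]), array([ 0.0154,  0.2844, -0.0023]))
65 (array([0.019 , 0.0181, 0.0106]), array([ 0.0155,  0.3716, -0.0016])) (array([0.0663, 0.0172, 0.0538]), array([ 0.0155,  0.3716, -0.0016]))
```

Call:
{"api": "servo_tool", "payload": {"series": [[[0.0,0.005,0.0,0.005,0.12,0,0],[0.01,0.01,0.005,0.01,0.24,0,0],[0.019,0.018,0.01,0.0155,0.37,-0.0016,0],[0.019,0.018,0.01,0.0155,0.37,-0.0016,0],[0.035,0.018,0.025,0.0155,0.37,-0.0016,0],[0.05,0.0175,0.04,0.0155,0.37,-0.0016,0],[0.0663,0.0172,0.0538,0.0155,0.3716,-0.0016,0],[0.0663,0.0172,0.0538,0.0155,0.3716,-0.0016,0],[0.0663,0.0172,0.0538,0.0155,0.3716,-0.0016,0]]]}}

```text
clock: 3.3
tcp_pos: [0.4635, 0.0032, 0.1427]
eef_rot: [-0.018, 2.705, 0.004]
wrist_force: [0.5, -0.1, 0.6]
opening: 0.002
```

```bash
python3 - <<'E'
from h import *
where()
for d in (50,55,60,65): print(d,goal(P(.11,.09),Rp(d)))
E
```

```text
3.3 up 0.1105 out 0.0904 y 0.0001 [ 0.5002 -0.1486  0.6071] [ 0.488  -0.1571 -0.7861  0.3616 -0.5787 -2.3131] 0.0022331478450118305
[[-0.9061 -0.0134  0.4229]
 [-0.0123  0.9999  0.0054]
 [-0.4229 -0.0003 -0.9062]]
50 (array([ 0.0003, -0.0001,  0.0005]), array([ 0.0002, -0.2615,  0.0009]))
55 (array([ 0.0003, -0.0001,  0.0005]), array([ 0.0002, -0.1742,  0.0009]))
60 (array([ 0.0003, -0.0001,  0.0005]), array([ 0.0001, -0.087 ,  0.0009]))
65 (array([ 0.0003, -0.0001,  0.0005]), array([0.0001, 0.0003, 0.0009]))
```

```bash
python3 - <<'E'
from h import *
print(goal(P(.107,.055),Rp(60)),goal(P(.107,.018),Rp(60)))
E
```

```text
(array([-0.0117, -0.0001,  0.0335]), array([ 0.0001, -0.087 ,  0.0009])) (array([-0.0274, -0.0001,  0.0671]), array([ 0.0001, -0.087 ,  0.0009]))
```

Call:
{"api": "servo_tool", "payload": {"series": [[[-0.0117,0,0.0335,0,-0.087,0.001,0],[-0.0117,0,0.0335,0,-0.087,0.001,0],[-0.0195,0,0.05,0,-0.087,0.001,0],[-0.0274,0,0.0671,0,-0.087,0.001,0],[-0.0274,0,0.0671,0,-0.087,0.001,0],[-0.0274,0,0.0671,0,-0.087,0.001,0]]]}}

```text
clock: 3.9
tcp_pos: [0.5175, 0.0028, 0.0948]
eef_rot: [-0.014, 2.616, 0.003]
wrist_force: [0.2, 0.3, -0.5]
opening: 0.001
```

```bash
python3 - <<'E'
from h import *
import cv2
where()
for u in (.13,.145,.165,.20,.24): print(u,goal(P(u,.018),Rp(60)))
cv2.imwrite("pics/w3.png",optics.camera("wrist")[:,:,::-1])
E
```

```text
3.9 up 0.1085 out 0.0181 y -0.0010 [ 0.1721  0.348  -0.4527] [ 0.2491 -0.0105 -0.9934  1.0126 -0.1408 -2.7862] 0.0005802854471168934
[[-0.865  -0.0104  0.5016]
 [-0.0092  0.9999  0.0047]
 [-0.5016 -0.0005 -0.8651]]
0.13 (array([-0.0203,  0.001 , -0.0072]), array([-0.0016,  0.0019, -0.0017]))
0.145 (array([-0.0344,  0.001 , -0.0123]), array([-0.0016,  0.0019, -0.0017]))
0.165 (array([-0.0532,  0.0011, -0.0191]), array([-0.0016,  0.0019, -0.0017]))
0.2 (array([-0.0861,  0.0011, -0.031 ]), array([-0.0016,  0.0019, -0.0017]))
0.24 (array([-0.1237,  0.0011, -0.0446]), array([-0.0016,  0.0019, -0.0017]))
```

View pics/w3.png

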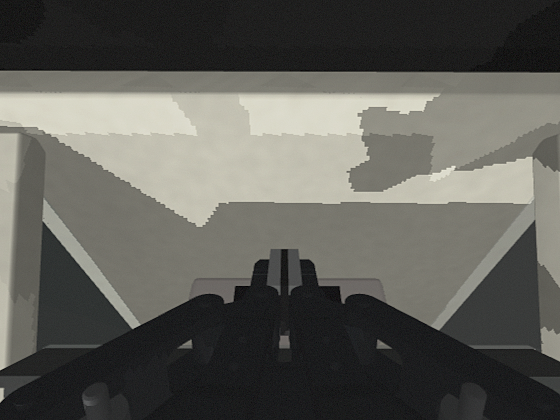

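Call:
{"api": "servo_tool", "payload": {"series": [[[-0.008,0.001,-0.003,-0.0016,0.035,-0.0017,0],[-0.014,0.001,-0.005,-0.0016,0.07,-0.0017,0],[-0.02,0.001,-0.0072,-0.0016,0.07,-0.0017,0],[-0.025,0.001,-0.009,-0.0016,0.07,-0.0017,0],[-0.03,0.001,-0.0107,-0.0016,0.07,-0.0017,0],[-0.0344,0.001,-0.0123,-0.0016,0.07,-0.0017,0],[-0.0344,0.001,-0.0123,-0.0016,0.07,-0.0017,0]]]}}

```text
clock: 4.65
tcp_pos: [0.5403, 0.0046, 0.1228]
eef_rot: [-0.017, 2.686, 0.005]
wrist_force: [-3.3, 1.9, 0.3]
opening: 0.001
```

```bash
python3 - <<'E'
from h import *
import cv2
where()
for u in (.145,.165,.20,.24): print(u,goal(P(u,.018),Rp(64)))
cv2.imwrite("pics/top2.png",cv2.resize(optics.camera("top")[20:260,200:440,::-1],None,fx=2.5,fy=2.5,interpolation=cv2.INTER_CUBIC))
E
```

```text
4.65 up 0.1446 out 0.0187 y 0.0005 [-3.3149  1.8798  0.2998] [ 0.3919  0.026  -0.6927  0.3799 -0.4529 -2.259 ] 0.000932069990843588
[[-0.8978 -0.013   0.4402]
 [-0.0114  0.9999  0.0063]
 [-0.4402  0.0007 -0.8979]]
0.145 (array([-0.0006, -0.0005,  0.0005]), array([0.0008, 0.0021, 0.0001]))
0.165 (array([-0.0189, -0.0005, -0.0076]), array([0.0008, 0.0021, 0.0001]))
0.2 (array([-0.0509, -0.0004, -0.0217]), array([0.0008, 0.0021, 0.0001]))
0.24 (array([-0.0875, -0.0004, -0.0379]), array([0.0008, 0.0021, 0.0001]))
```

View pics/top2.png

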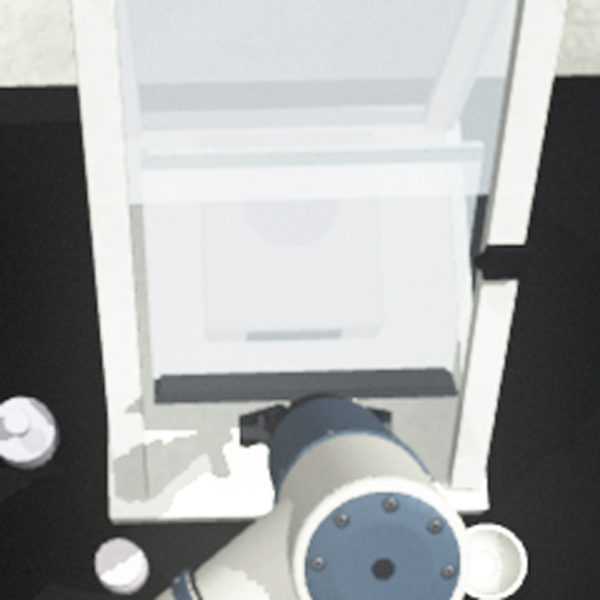

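The lip now sits a few mm higher and the wrist reads about 3 N, so the push is under way. I'll push on, stopping well short of the clip to re-measure.

Call:
{"api": "servo_tool", "payload": {"series": [[[-0.0097,0,-0.004,0,0,0,0],[-0.0189,-0.0005,-0.0076,0,0.002,0,0],[-0.028,-0.0005,-0.0116,0,0.002,0,0],[-0.037,-0.0005,-0.0156,0,0.002,0,0],[-0.046,-0.0005,-0.0195,0,0.002,0,0],[-0.055,-0.0005,-0.0235,0,0.002,0,0],[-0.064,-0.0005,-0.0275,0,0.002,0,0],[-0.073,-0.0005,-0.0315,0,0.002,0,0],[-0.081,-0.0005,-0.035,0,0.002,0,0],[-0.0875,-0.0004,-0.0379,0,0.002,0,0],[-0.0875,-0.0004,-0.0379,0,0.002,0,0]]]}}

```text
clock: 5.8
tcp_pos: [0.6014, 0.0039, 0.1952]
eef_rot: [-0.016, 2.689, 0.003]
wrist_force: [-4.0, 0.9, 0.8]
opening: 0.005
```

```bash
python3 - <<'E'
from h import *
import cv2
where()
for u in (.24,.25,.26,.27): print(u,goal(P(u,.018),Rp(64)))
cv2.imwrite("pics/top3.png",optics.camera("top")[:,:,::-1]);cv2.imwrite("pics/sc3.png",optics.camera("scene")[:,:,::-1])
a=cv2.imread("pics/top3.png")[90:190,230:430]; b=cv2.imread("pics/sc3.png")[110:230,80:280]
cv2.imwrite("pics/c3.png",np.vstack([cv2.resize(a,None,fx=3,fy=3,interpolation=cv2.INTER_CUBIC),cv2.resize(b,(600,300),interpolation=cv2.INTER_CUBIC) if 0 else cv2.resize(b[:100],None,fx=3,fy=3,interpolation=cv2.INTER_CUBIC)]))
E
```

```text
5.8 up 0.2393 out 0.0185 y -0.0009 [-4.0235  0.8858  0.8187] [ 0.3512  0.0806 -0.3795  0.2304 -0.6939 -2.0568] 0.00458569695175658
[[-0.8992 -0.0115  0.4374]
 [-0.0105  0.9999  0.0048]
 [-0.4375 -0.0003 -0.8992]]
0.24 (array([-0.0008,  0.0009,  0.0002]), array([-0.0008, -0.001 , -0.0008]))
0.25 (array([-0.01  ,  0.0009, -0.0039]), array([-0.0008, -0.001 , -0.0008]))
0.26 (array([-0.0191,  0.0009, -0.008 ]), array([-0.0008, -0.001 , -0.0008]))
0.27 (array([-0.0282,  0.0009, -0.012 ]), array([-0.0008, -0.001 , -0.0008]))
```

View pics/c3.png

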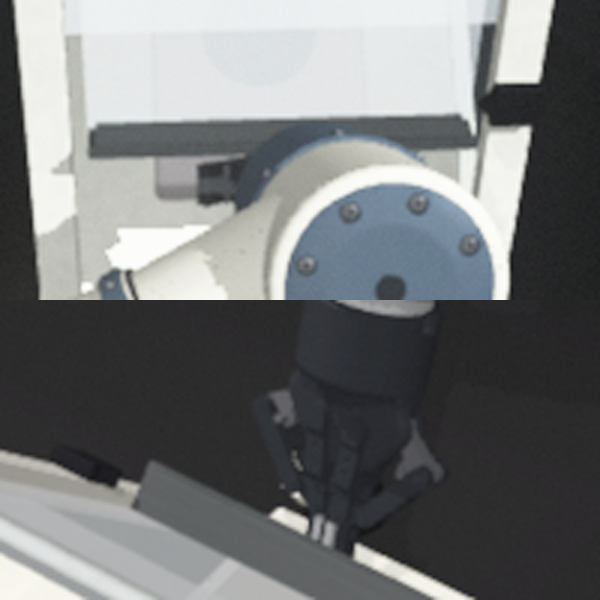

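```bash
python3 - <<'E'
from h import *
T=lambda x,y:("top",230+x/3,90+y/3); S=lambda x,y:("scene",80+x/3,110+(y-300)/3)
for n,t,s in [("Rout top edge",(474,132),(152,460)),("alt",(478,143),(152,460)),("Rin",(465,116),(134,507)),("clip",(480,104),(122,480))]:
    p,e=tri(T(*t),S(*s)); r=p-o; print(n,p,e,"up",r@up,"out",r@out,"y",r@yy)
# clip/lip by single view on known planes (out), 
for n,q,w in [("lip top-outer, scene",S(152,460),.0345),("lip low-outer, top",T(478,145),.0345),("clip scene",S(122,480),.0227),("clip top",T(480,104),.0227)]:
    p=onplane(*q,out,o+w*out); r=p-o; print(n,"up",r@up,"y",r@yy)
E
```

```text
Rout top edge [ 0.6083 -0.1205  0.2295] 0.005129623504917555 up 0.2690151442715616 out 0.03638298895286005 y -0.12546912899726412
alt [ 0.6037 -0.1253  0.2227] 0.0031090950765962104 up 0.26083275063373873 out 0.0356261288180923 y -0.1301774218321894
Rin [ 0.6293 -0.1217  0.2058] 0.003816040065800841 up 0.264390180801157 out 0.005120820237102507 y -0.12686989829215642
clip [ 0.6289 -0.1265  0.2267] 0.005251508962877317 up 0.28011088852187427 out 0.01886679522266843 y -0.13165359823056635
lip top-outer, scene up 0.24848577847884754 y -0.13724665464023805
lip low-outer, top up 0.2596859946154564 y -0.13187405065774924
clip scene up 0.3038001280793692 y -0.11070558858114593
clip top up 0.28391491939178287 y -0.1325843723607111
```

Measured along the slope, the lip middle is at about 0.264 and the clip point at about 0.283 m, so about 18 mm remain. Next I'll push that far and then retreat down and out.

Call:
{"api": "servo_tool", "payload": {"series": [[[-0.006,0.0005,-0.0024,0,0,0,0],[-0.012,0.0009,-0.005,0,0,0,0],[-0.017,0.0009,-0.0071,0,0,0,0],[-0.017,0.0009,-0.0071,0,0,0,0],[-0.017,0.0009,-0.0071,0,0,0,0],[-0.017,0.0009,-0.0071,0,0,0,0],[-0.017,0.0009,-0.0071,0,0,0,0]]]}}

```text
clock: 6.6
tcp_pos: [0.6127, 0.0041, 0.2085]
eef_rot: [-0.015, 2.69, 0.002]
wrist_force: [-5.1, -1.5, 1.0]
opening: -0.0
```

```bash
python3 - <<'E'
from h import *
where()
print([goal(P(*q),Rp(64)) for q in [(.235,.018),(.22,.06),(.20,.13),(.19,.2)]])
E
```

```text
6.6 up 0.2568 out 0.0183 y -0.0009 [-5.0841 -1.492   1.0112] [ 0.3443  0.0945 -0.3233  0.2163 -0.7351 -2.0341] -1.2000269993824556e-05
[[-0.8996 -0.0107  0.4366]
 [-0.0102  0.9999  0.0036]
 [-0.4366 -0.0012 -0.8997]]
[(array([0.0197, 0.0009, 0.0092]), array([-0.0019, -0.002 , -0.0012])), (array([ 0.0506,  0.0008, -0.023 ]), array([-0.0019, -0.002 , -0.0012])), (array([ 0.0974,  0.0006, -0.0787]), array([-0.0019, -0.002 , -0.0012])), (array([ 0.1352,  0.0005, -0.1385]), array([-0.0019, -0.002 , -0.0012]))]
```

Call:
{"api": "servo_tool", "payload": {"series": [[[0.01,0.0005,0.0046,0,0,0,0],[0.0197,0.0009,0.0092,0,0,0,0],[0.0197,0.0009,0.0092,0,0,0,0],[0.035,0.0009,-0.007,0,0,0,0],[0.0506,0.0008,-0.023,0,0,0,0],[0.075,0.0007,-0.05,0,0,0,0],[0.0974,0.0006,-0.0787,0,0,0,0],[0.0974,0.0006,-0.0787,0,0,0,0],[0.0974,0.0006,-0.0787,0,0,0,0]]]}}

```text
clock: 7.5
tcp_pos: [0.4914, 0.0039, 0.2386]
eef_rot: [-0.016, 2.686, 0.004]
wrist_force: [0.7, 0.5, -1.0]
opening: 0.001
```

```bash
python3 - <<'E'
from h import *
import cv2
where()
p=optics.camera_params("wrist"); print(p); np.save("wE.npy",p['extrinsics'])
cv2.imwrite("pics/w4.png",optics.camera("wrist")[:,:,::-1])
cv2.imwrite("pics/top4.png",optics.camera("top")[:,:,::-1])
E
```

```text
7.5 up 0.2018 out 0.1306 y 0.0004 [ 0.7443  0.5088 -0.9661] [ 0.4711 -0.1822 -0.5255  0.2671 -0.8317 -2.1711] 0.0007666175541261984
[[-0.8979 -0.0117  0.4399]
 [-0.0105  0.9999  0.0052]
 [-0.44    0.0001 -0.898 ]]
{'fov_y': 66.9718170683647, 'cx': 283.97392869472696, 'cy': 208.30254462796177, 'extrinsics': array([[-0.0107,  0.9999, -0.0004,  0.001 ],
       [-0.7376, -0.0082, -0.6752,  0.495 ],
       [-0.6751, -0.007 ,  0.7377, -0.0022],
       [ 0.    ,  0.    ,  0.    ,  1.    ]])}
```

View pics/w4.png

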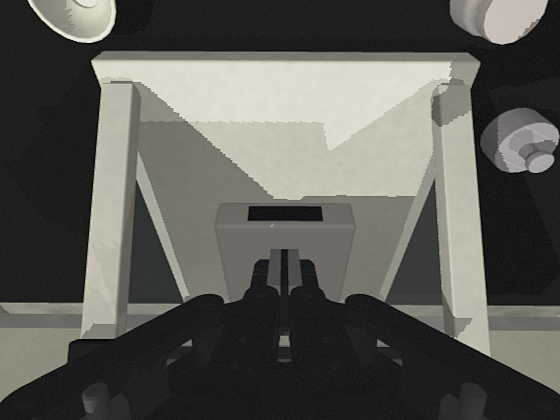

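The lip is hidden behind the gripper here; only the clip shows, at about (95,345). I'll raise the tool so the wrist camera sees both.

Call:
{"api": "servo_tool", "payload": {"series": [[[-0.009,0,-0.03,0,0,0,0],[-0.018,0,-0.06,0,0,0,0],[-0.027,0,-0.09,0,0,0,0],[-0.035,0,-0.117,0,0,0,0],[-0.035,0,-0.117,0,0,0,0],[-0.035,0,-0.117,0,0,0,0]]]}}

```text
clock: 8.2
tcp_pos: [0.4725, 0.0038, 0.3572]
eef_rot: [-0.014, 2.69, 0.002]
wrist_force: [-0.2, 0.5, -0.4]
opening: 0.0
```

```bash
python3 - <<'E'
from h import *
import cv2
where()
w=optics.camera("wrist")[:,:,::-1]; t=optics.camera("top")[:,:,::-1]
cv2.imwrite("pics/w5.png",w); cv2.imwrite("pics/top5.png",t)
a=t[90:180,230:430]; b=w[190:310,120:440]
r=lambda i,f:cv2.resize(i,None,fx=f,fy=f,interpolation=cv2.INTER_CUBIC)
A=r(a,3);B=r(b,2.5); B=B; A=cv2.copyMakeBorder(A,0,0,0,200,cv2.BORDER_CONSTANT)
cv2.imwrite("pics/c5.png",np.vstack([A,B]))
E
```

```text
8.2 up 0.2806 out 0.2213 y 0.0006 [-0.212   0.4554 -0.4291] [ 0.5066 -0.2427 -0.2572  0.2294 -1.163  -2.1159] 0.0001222314739966458
[[-0.8996 -0.0104  0.4366]
 [-0.0099  0.9999  0.0036]
 [-0.4366 -0.0011 -0.8996]]
```

View pics/c5.png

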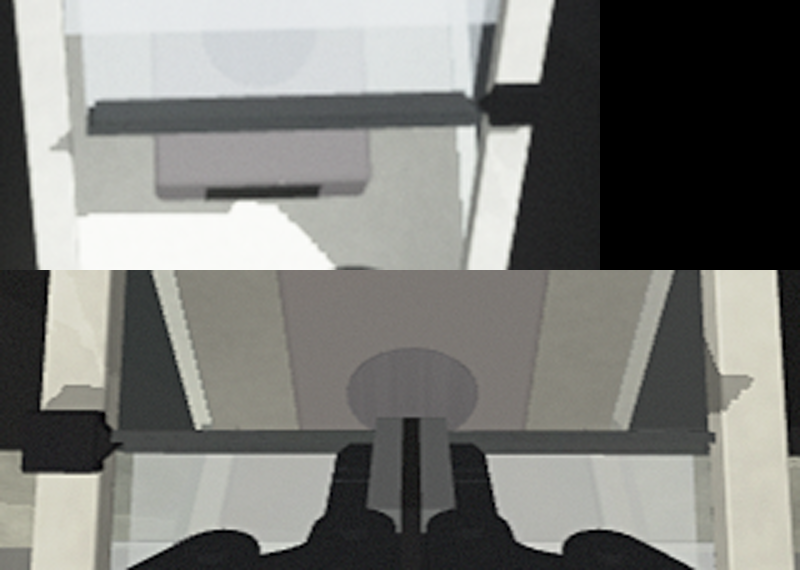

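In the wrist view, taken almost square to the window, the lip strip fills crop rows 431-453 (its 10 mm face). The clip's tip is at row 441, within 1 to 2 mm of the lip's middle. In the top view the tip also points at the lip's end, at row 103 against lip rows 92-120. The gripper is clear, so I'm handing in.

```bash
python3 -c "
from rig import bot
print(bot.sense()['qvel']); print(bot.job_done())"
```

```text
[ 0.00110277 -0.00324067 -0.00830721  0.00290208 -0.00313472 -0.0022059 ]
the job is handed in; nothing more can be done
None
```

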